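# Hang the rinsed mug to drain

### The arm

A 7-joint arm with a two-finger parallel gripper is mounted at the origin on the work surface. World frame = base frame: x ahead of the robot, y to its left, z up, the work surface at z = 0. Lengths are in m, angles in rad, forces in N, time in s.
With the tool pointing down it reaches from about 0.425 to 0.875 m from the base axis. Payload 9.9 kg.
Tool frame: the origin (TCP) lies at the very end of the fingers, on their centre line; the grasp point (between the pads) lies 19 mm behind it; z points along the fingers, y is the line along which they close (so a half turn about z gives the same grasp; the last joint's range is limited). The gripper opens to 85 mm and grips with 20 to 120 N. Pads are 22 mm wide; open, the fingers measure 114 mm over their backs; the gripper's body (76 mm by 85 mm) begins 54 mm behind the grasp point. The pads swing forward as they close: fully open they stand 13 mm farther back than shut.
Start: joints at [1.179, 0.576, 0.025, 1.437, -0.015, 1.129, -0.057], TCP at [0.205, -0.643, 0.196] pointing down, gripper open.
Joint ranges: [-2.76, 2.76], [-0.34, 2.15], [-1.52, 1.57], [0.19, 2.46], [-1.09, 4.23], [0.17, 1.99], [-2.82, 2.82]. Speed limits (rad/s): [2.22, 2.22, 3.01, 3.01, 3.14, 3.14, 3.14].

### API

Orientations are given as a unit quaternion [x, y, z, w].
In Python, from plant import get_obs, capture, sign_off gives the robot as it stands.
- The arm moves only by the shell command python3 -m inch 'ROWS'. ROWS is JSON, a list of rows, each an object with "angular": the turn, a rotation vector about the tool's x, y, z in degrees, a list of three; "travel": the shift along the tool's x, y, z in mm, a list of three; "claw": the opening in per cent of the stroke, from 0 (shut) to 100 (fully open). A call has exactly 8 rows; each row shifts and turns the commanded pose from where the row before left it, along the tool's axes as they then stand; what a row does not reach is not made up. A row lasts 1/10 s, in which the tool goes at most 50 mm and 8.59 degrees, less where a joint would pass 70% of its speed; a pose out of reach is approached as far as the arm can. A call is refused whole if a number of a shift passes 50 or a number of a turn 8.59, either way. A call with a gripper value outside its range is refused whole. The fingers move at their own pace and stop on an object; the grip force is fixed at half the most. Time passes only in rows, so rows that do not move let the fingers close, or fill a call up. It gives the time, the measured TCP pose, the force, the opening and the grip force at its end, in the units of the state.
- get_obs(): the state, without advancing time (a new reading comes with each control period).
- capture(name): name is "side" or "top"; returns a dict with "image" (400x640x3 uint8, blue, green, red), "depth" (400x640 float32, m along the optical axis (not along the pixel's ray), 0 where there is no reading), "camera_matrix" (3x3 intrinsics, pixels), "k1" (the pictures are not rectified: a ray, as slopes to the right and down, at radius r is drawn at 1 + k1 r^2 times it, then the intrinsics apply), "rvec" (rotation vector, rad) and "tvec" (3), from world to camera coordinates, as OpenCV has them. Camera axes: x right, y down, z forward; pixel columns grow to the right and rows downward; lengths in m; the calibration is good to about 2 mm. A picture is of the moment at which its call begins.
- sign_off(): hands the job in; it is judged then, once.
The state is a dict: "t": time; "joint_pos": joint angles; "joint_velocities": joint speeds; "effort": joint torques, N m; "tcp_pos": TCP position; "tool_rot": TCP orientation; "contact_force": force on the tool from outside, world axes, zero at the start; "torque": the same for the moment, N m; "finger_gap": opening from 0.0 (shut) to 1.0 (fully open); "finger_force": force on a finger pad.
Only numpy, scipy, OpenCV 4.12 (cv2) and the standard library are available. Lean on these libraries where they do the work, as an engineer would, in place of code of your own. Each camera call takes 0.05 s, during which the arm holds its last target. There are 200 camera calls.

### The job

First push the drip tray of the cup drainer all the way in, then pick up the mug standing upside down on the table and hang it, mouth down, on the drainer's one free peg. Lower it right down until its inside bottom rests on the end of the peg, without ramming it, and only then let go of it, so that it does not drop; do not disturb the two mugs already hanging or the water bottle.

Things in the scene. Friction and masses are not known exactly. Their poses are not given: they have to be found in the camera images.
- rack: cup drainer, pale wood frame 230 mm deep (own x), 374 mm wide (own y). Origin on the table under its middle, z up, front to own -x, roughly facing the robot. Side runners 32 mm high; 95 mm behind the origin a rail, its top 105 mm up, between two posts 110 mm high. On the rail at own y -115, 0 and 115 mm stand three pegs leaning forward over the tray: two hold mugs, one, which varies, is free. Fixed
- tray (a joint): how far the steel drip tray is pulled out of the drainer towards its front (drainer's own -x), in m: 0 fully in against its stop, up to 0.12; starts 0.045 to 0.085 out. It slides stiffly (about 1.5 N) and stays where it is left
- tray_front (a point): middle of the front face of the tray's upright front plate, 23 mm above the table; moves with the tray. The plate is 332 mm wide, from 3 to 37 mm above the table; along its top a level lip 4 mm thick (to 39 mm high) juts 13 mm further forward. Push near its middle towards the drainer's own +x; home, this point is 101 mm in front of the drainer's origin
- free_peg: the free peg: a round wooden dowel 16 mm thick, 130 mm long, with a rounded end; leans 42 degrees from upright towards the drainer's front. Origin: its foot on the rail, 105 mm above the table; own +z runs up along the dowel to its tip, own y is level along the rail, own -x is its lower (front) side. Fixed; carries nothing at the start
- free_peg_tip (a point): very end of the free peg's rounded tip, about 202 mm above the table
- peg_b: an occupied peg, which holds mug_b: same form and axes as the free peg
- peg_b_tip (a point): very end of that peg's tip
- peg_c: the other occupied peg, which holds mug_c: same form and axes as the free peg
- peg_c_tip (a point): very end of that peg's tip
- mug: the mug to hang: white stoneware, upside down on the table left or right of the drainer. Straight-sided, outer diameter 66 mm, 95 mm tall; own +z from mouth to base along its axis; origin at the centre of the mouth (+z is up at the start). Handle about 10 mm thick towards own -x, reaching 65 mm from the axis, 19 to 75 mm from the rim plane; it faces roughly to the robot. 0.24 to 0.39 kg
- mug_floor (a point): centre of the mug's inside bottom, 89 mm from the rim plane along own +z (base 6 mm thick, wall 4 mm, 58 mm clear inside). Hung, the mug lies along the peg, its inside bottom on the tip and the inside of its wall on the peg's upper side, so its axis is about 20 mm in front of and below the peg's; let go, it may sag and turn a little until its weight hangs lowest
- mug_b: an identical mug already hanging mouth down on peg_b, handle to the front and below, its base reaching 215 mm above the table; own +z from mouth to base along its axis; origin at the centre of the mouth
- mug_b_floor (a point): centre of its inside bottom
- mug_c: an identical mug already hanging mouth down on peg_c, handle to the front and below, its base reaching 215 mm above the table; own +z from mouth to base along its axis; origin at the centre of the mouth
- mug_c_floor (a point): centre of its inside bottom
- water_bottle: clear plastic water bottle with a blue cap, 68 mm wide, 210 mm tall, standing on the other side of the drainer from the mug; origin under its middle. Leave it alone
Not all that is in view belongs to the job. Leave any turquoise or yellow look-alike of the mug alone. Leave any pink look-alike of the mug_b alone.

How it is judged:
By the outcome, as a careful person would: the job done as asked, in the order asked, and still so for the second after the job is handed in, with the robot touching nothing.
It also fails if it takes over 64 s, if anything falls off the work surface, if the arm or the gripper's body presses on something with over 40 N, if the wrist force passes 120 N, or if a joint passes its speed limit or range.

## Working session

There is one attempt and no reset: what is moved stays moved. The work goes in short steps, Python scripts to look and compute and a shell command to move; the robot and the scene stay as the last step left them, time stands still between calls to the robot, and variables do not carry over. Pictures are saved under pics/ and viewed, at most 10 in all, crops included, and the job is handed in when it is done.

```bash
mkdir -p pics; ls
cat > h.py <<'E'
import numpy as np, cv2
from plant import get_obs, capture, sign_off
def snap(n,f=None):
    c=capture(n); np.savez('/tmp/%s.npz'%n,**{k:np.asarray(v) for k,v in c.items()})
    if f: cv2.imwrite('pics/'+f,c['image'])
    return c
def load(n): return dict(np.load('/tmp/%s.npz'%n))
def cloud(c):
    K=np.asarray(c['camera_matrix'],float);k1=float(c['k1']);d=c['depth']
    R,_=cv2.Rodrigues(np.asarray(c['rvec'],float).reshape(3,1));t=np.asarray(c['tvec'],float).reshape(3)
    v,u=np.mgrid[0:d.shape[0],0:d.shape[1]]
    p=cv2.undistortPoints(np.stack([u,v],-1).reshape(-1,1,2).astype(float),K,np.array([k1,0,0,0,0.])).reshape(-1,2)
    P=np.c_[p,np.ones(len(p))]*d.reshape(-1,1)
    W=((P-t)@R).reshape(d.shape+(3,)); W[d==0]=np.nan
    return W
E
python3 - <<'E'
from h import *
for n in('side','top'):
    c=snap(n,n+'1.png')
    R,_=cv2.Rodrigues(np.asarray(c['rvec'],float).reshape(3,1));print(n,-R.T@np.asarray(c['tvec']).reshape(3),R[2],c['k1'])
o=get_obs();print(o['t'],o['tcp_pos'],o['tool_rot'],o['finger_gap'])
E
```

```text
pics
side [0.5644681  0.99827312 0.81942409] [ 0.07149866 -0.81304309 -0.57779657] -0.02991619530264157
top [0.45460542 0.07213419 1.25843652] [ 0.17165842 -0.00963118 -0.98510945] -0.0451978908229157
0.1 [ 0.20436542 -0.64284896  0.19494287] [ 9.88175743e-01  1.53323778e-01 -1.54521367e-04 -7.03813724e-04] 0.9985903761136015
```

View pics/side1.png

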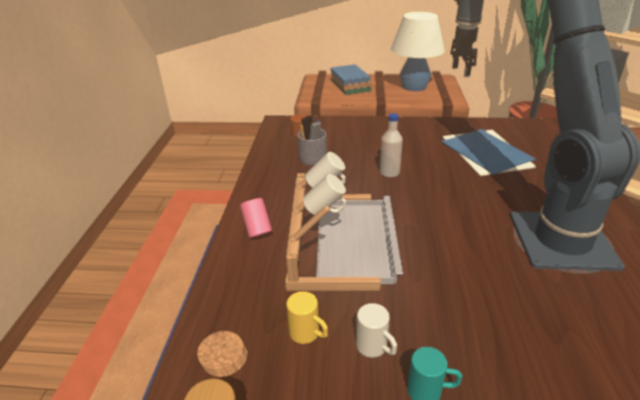

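View pics/top1.png

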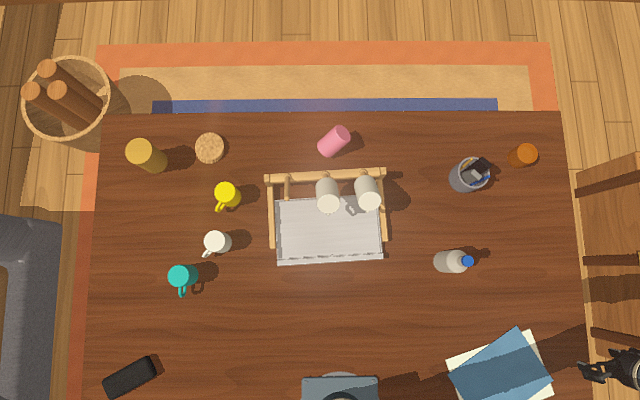

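The side picture shows the free peg at about (315,222), nearest the camera (+y side). The top picture shows the white mug at (217,242), its handle end at (207,253), and the free peg at (287,188). The tray lip runs along row ~262, columns 277–383, and the bottle is at (455,261).

Run:
```python
from h import *
c=load('top');W=cloud(c)
def box(u0,u1,v0,v1,zl,zh,W=W):
    P=W[v0:v1,u0:u1].reshape(-1,3);return P[(P[:,2]>zl)&(P[:,2]<zh)]
def st(n,P):print(n,len(P),P.min(0).round(3),P.max(0).round(3),np.median(P,0).round(3))
# rail
P=box(258,392,160,190,.09,.12);st('rail',P)
# PCA direction
q=P[:,:2]-P[:,:2].mean(0);d=np.linalg.svd(q,full_matrices=0)[2][0];print('raildir',d,np.degrees(np.arctan2(-d[0]*np.sign(d[1]),abs(d[1]))),'mean',P.mean(0))
r=cv2.minAreaRect(P[:,:2].astype(np.float32));print(r, cv2.boxPoints(r).round(3).tolist())
P=box(270,392,240,272,.028,.06);st('lip',P);r=cv2.minAreaRect(P[:,:2].astype(np.float32));print(r,cv2.boxPoints(r).round(3).tolist())
P=box(262,276,185,255,.02,.05);st('runnerL',P);P=box(380,392,185,255,.02,.05);st('runnerR',P)
P=box(198,236,225,262,.085,.11);st('mugtop',P)
print(cv2.minEnclosingCircle(P[:,:2].astype(np.float32)))
P=box(198,236,225,262,.03,.085);st('muglow',P)
P=box(275,300,172,206,.115,.23);st('peg',P);print(P[np.argsort(P[:,2])][::3].round(3))
for n,b in(('mb',(355,384,170,214)),('mc',(313,343,170,214))):
    P=box(*b,.11,.26);st(n,P)
Ws=cloud(load('side'))
P=box(355,392,302,358,.02,.12,Ws);st('mug side',P);P=P[P[:,2]>.09];st('mugtop side',P);print(cv2.minEnclosingCircle(P[:,:2].astype(np.float32)))
P=box(383,398,325,356,.015,.08,Ws);st('handle',P)
P=box(296,334,203,240,.1,.23,Ws);st('peg side',P);print(P[np.argsort(P[:,2])][::12].round(3))
P=box(380,405,190,280,.03,.06,Ws);st('lip side',P)
```

```text
rail 1065 [ 0.703 -0.149  0.09 ] [0.747 0.224 0.12 ] [0.725 0.044 0.105]
raildir [-0.0552362   0.99847332] 3.166412864484756 mean [0.72476409 0.03925503 0.10540863]
((0.7257301807403564, 0.03709229826927185), (0.029704779386520386, 0.3725000023841858), 3.0744760036468506) [[0.7009999752044678, 0.22200000286102295], [0.7210000157356262, -0.15000000596046448], [0.7509999871253967, -0.14800000190734863], [0.7310000061988831, 0.2240000069141388]]
lip 710 [ 0.454 -0.156  0.028] [0.532 0.209 0.046] [0.472 0.034 0.039]
((0.4911087155342102, 0.02707687020301819), (0.3653075098991394, 0.07775240391492844), 89.26524353027344) [[0.44999998807907104, -0.1550000011920929], [0.527999997138977, -0.15600000321865082], [0.5320000052452087, 0.20900000631809235], [0.45500001311302185, 0.20999999344348907]]
runnerL 405 [0.507 0.194 0.02 ] [0.711 0.221 0.049] [0.608 0.207 0.032]
runnerR 300 [ 0.484 -0.161  0.02 ] [ 0.705 -0.134  0.041] [ 0.591 -0.148  0.032]
mugtop 393 [0.497 0.335 0.086] [0.56  0.4   0.103] [0.527 0.367 0.095]
((0.5285371541976929, 0.3678012192249298), 0.03340599313378334)
muglow 125 [0
[... 2216 characters left out ...]
6 0.066 0.138]
 [0.678 0.067 0.14 ]
 [0.681 0.158 0.141]
 [0.694 0.057 0.142]
 [0.663 0.067 0.143]
 [0.692 0.056 0.144]
 [0.67  0.066 0.145]
 [0.686 0.059 0.146]
 [0.689 0.151 0.147]
 [0.635 0.06  0.149]
 [0.662 0.067 0.15 ]
 [0.643 0.06  0.151]
 [0.657 0.065 0.152]
 [0.681 0.158 0.153]
 [0.679 0.155 0.154]
 [0.674 0.153 0.156]
 [0.679 0.154 0.159]
 [0.669 0.154 0.163]
 [0.655 0.152 0.168]
 [0.662 0.156 0.17 ]
 [0.659 0.157 0.174]
 [0.654 0.157 0.177]
 [0.659 0.151 0.181]
 [0.656 0.156 0.185]
 [0.649 0.155 0.188]
 [0.64  0.156 0.191]
 [0.631 0.152 0.194]
 [0.645 0.146 0.198]
 [0.643 0.146 0.201]
 [0.631 0.145 0.204]]
lip side 599 [ 0.451 -0.142  0.03 ] [0.505 0.203 0.044] [0.469 0.052 0.039]
```

```bash
cat >> h.py <<'E'
from scipy.spatial.transform import Rotation as Ro, RigidTransform as RT
E
python3 -c "from scipy.spatial.transform import RigidTransform" || sed -i 's/, RigidTransform as RT//' h.py
cat >> h.py <<'E'
from scipy.linalg import expm, logm
def mat(R,p): T=np.eye(4);T[:3,:3]=R.as_matrix();T[:3,3]=p;return T
def cur():
    o=get_obs();return mat(Ro.from_quat(o['tool_rot']),o['tcp_pos'])
def ori(yaw,tilt=0,side=0): # tool x along yaw (deg), z down, tilt: tool z swings towards +x of yaw
    return Ro.from_euler('z',yaw,degrees=True)*Ro.from_euler('y',-tilt,degrees=True)*Ro.from_matrix(np.diag([1,-1,-1.]))
def plan(T0,T1,N,show=True):
    X=np.real(logm(np.linalg.inv(T0)@T1)); E=expm(X/N)
    print(N,'rows: ang',np.degrees(Ro.from_matrix(E[:3,:3]).as_rotvec()).round(2),'mm',(E[:3,3]*1000).round(1),'mid',(T0@expm(X/2))[:3,3].round(3))
    return T1
E
python3 - <<'E'
from h import *
W=cloud(load('side'))
P=W[302:362,350:402].reshape(-1,3);P=P[(P[:,2]>.02)&(P[:,2]<.1)]
T=cloud(load('top'))[225:262,198:236].reshape(-1,3);T=T[(T[:,2]>.02)&(T[:,2]<.1)]
for Q in(P,T):
    d=Q[:,:2]-[.528,.3695];r=np.hypot(*d.T);m=(r>.043)&(r<.07);print(m.sum(),d[m].mean(0),np.degrees(np.arctan2(*d[m].mean(0)[::-1])),r[m].max())
B=cloud(load('top'))[245:275,430:476].reshape(-1,3);B=B[B[:,2]>.03];print('bottle',B.min(0),B.max(0),B[B[:,2]>.19].mean(0))
T0=cur()
A=plan(T0,mat(ori(8),[.35,-.30,.29]),16)
B=plan(A,mat(ori(3.2),[.425,.021,.12]),16)
C=plan(B,mat(ori(3.2),[.427,.021,.014]),8)
E
```

```text
119 [-0.03897171  0.04010971] 134.1755624210918 0.06546500001464876
37 [-0.03911097  0.0359754 ] 137.39125545180707 0.0631100997565088
bottle [ 0.42518684 -0.369983    0.03117044] [ 0.49226644 -0.30812534  0.21590051] [ 0.45820306 -0.34028585  0.20879649]
16 rows: ang [-0.01  0.    0.6 ] mm [ 13.7 -18.8  -5.9] mid [ 0.27  -0.468  0.243]
16 rows: ang [0.  0.  0.3] mm [  6.7 -19.5  10.6] mid [ 0.384 -0.139  0.205]
8 rows: ang [0. 0. 0.] mm [ 0.2  0.  13.2] mid [0.426 0.021 0.067]
```

```bash
python3 -m inch '[{"angular":[0,0,0.6],"travel":[13.7,-18.8,-6],"claw":0},{"angular":[0,0,0.6],"travel":[13.7,-18.8,-6],"claw":0},{"angular":[0,0,0.6],"travel":[13.7,-18.8,-6],"claw":0},{"angular":[0,0,0.6],"travel":[13.7,-18.8,-6],"claw":0},{"angular":[0,0,0.6],"travel":[13.7,-18.8,-6],"claw":0},{"angular":[0,0,0.6],"travel":[13.7,-18.8,-6],"claw":0},{"angular":[0,0,0.6],"travel":[13.7,-18.8,-6],"claw":0},{"angular":[0,0,0.6],"travel":[13.7,-18.8,-6],"claw":0}]'
python3 -m inch '[{"angular":[0,0,0.6],"travel":[13.7,-18.8,-6],"claw":0},{"angular":[0,0,0.6],"travel":[13.7,-18.8,-6],"claw":0},{"angular":[0,0,0.6],"travel":[13.7,-18.8,-6],"claw":0},{"angular":[0,0,0.6],"travel":[13.7,-18.8,-6],"claw":0},{"angular":[0,0,0.6],"travel":[13.7,-18.8,-6],"claw":0},{"angular":[0,0,0.6],"travel":[13.7,-18.8,-6],"claw":0},{"angular":[0,0,0.6],"travel":[13.7,-18.8,-6],"claw":0},{"angular":[0,0,0.6],"travel":[13.7,-18.8,-6],"claw":0}]'
python3 - <<'E'
from h import *
plan(cur(),mat(ori(3.2),[.425,.021,.12]),16)
E
```

```text
t: 0.9
tcp_pos: [0.2699, -0.4679, 0.2436]
tool_rot: [0.994, 0.112, -0.0, -0.0]
contact_force: [1.0, 0.7, 0.1]
finger_gap: -0.002
finger_force: 0.0
t: 1.7
tcp_pos: [0.3495, -0.2999, 0.2918]
tool_rot: [0.998, 0.07, -0.0, -0.0]
contact_force: [0.2, -0.2, -0.1]
finger_gap: -0.001
finger_force: 0.0
16 rows: ang [-0.   0.   0.3] mm [  6.7 -19.5  10.7] mid [ 0.384 -0.139  0.206]
```

Tracking is good, so I'll continue to the front of the tray and go down.

```bash
python3 -m inch '[{"angular":[0,0,0.3],"travel":[6.7,-19.5,10.7],"claw":0},{"angular":[0,0,0.3],"travel":[6.7,-19.5,10.7],"claw":0},{"angular":[0,0,0.3],"travel":[6.7,-19.5,10.7],"claw":0},{"angular":[0,0,0.3],"travel":[6.7,-19.5,10.7],"claw":0},{"angular":[0,0,0.3],"travel":[6.7,-19.5,10.7],"claw":0},{"angular":[0,0,0.3],"travel":[6.7,-19.5,10.7],"claw":0},{"angular":[0,0,0.3],"travel":[6.7,-19.5,10.7],"claw":0},{"angular":[0,0,0.3],"travel":[6.7,-19.5,10.7],"claw":0}]'
python3 -m inch '[{"angular":[0,0,0.3],"travel":[6.7,-19.5,10.7],"claw":0},{"angular":[0,0,0.3],"travel":[6.7,-19.5,10.7],"claw":0},{"angular":[0,0,0.3],"travel":[6.7,-19.5,10.7],"claw":0},{"angular":[0,0,0.3],"travel":[6.7,-19.5,10.7],"claw":0},{"angular":[0,0,0.3],"travel":[6.7,-19.5,10.7],"claw":0},{"angular":[0,0,0.3],"travel":[6.7,-19.5,10.7],"claw":0},{"angular":[0,0,0.3],"travel":[6.7,-19.5,10.7],"claw":0},{"angular":[0,0,0.3],"travel":[6.7,-19.5,10.7],"claw":0}]'
python3 -m inch '[{"angular":[0,0,0],"travel":[0,0,15],"claw":0},{"angular":[0,0,0],"travel":[0,0,15],"claw":0},{"angular":[0,0,0],"travel":[0,0,15],"claw":0},{"angular":[0,0,0],"travel":[0,0,15],"claw":0},{"angular":[0,0,0],"travel":[0,0,15],"claw":0},{"angular":[0,0,0],"travel":[0,0,15],"claw":0},{"angular":[0,0,0],"travel":[0,0,15],"claw":0},{"angular":[0,0,0],"travel":[0,0,0],"claw":0}]'
```

```text
t: 2.5
tcp_pos: [0.3835, -0.1387, 0.2056]
tool_rot: [0.999, 0.049, -0.0, -0.0]
contact_force: [0.8, 0.2, 0.3]
finger_gap: -0.003
finger_force: 0.0
t: 3.3
tcp_pos: [0.4246, 0.0209, 0.1199]
tool_rot: [1.0, 0.028, -0.0, -0.0]
contact_force: [0.0, -0.2, 0.3]
finger_gap: -0.002
finger_force: 0.0
t: 4.1
tcp_pos: [0.4235, 0.0201, 0.0142]
tool_rot: [1.0, 0.028, -0.001, 0.0]
contact_force: [-0.3, 0.4, 0.2]
finger_gap: -0.003
finger_force: 0.0
```

```bash
python3 -m inch '[{"angular":[0,0,0],"travel":[8,0,0],"claw":0},{"angular":[0,0,0],"travel":[8,0,0],"claw":0},{"angular":[0,0,0],"travel":[8,0,0],"claw":0},{"angular":[0,0,0],"travel":[8,0,0],"claw":0},{"angular":[0,0,0],"travel":[8,0,0],"claw":0},{"angular":[0,0,0],"travel":[8,0,0],"claw":0},{"angular":[0,0,0],"travel":[8,0,0],"claw":0},{"angular":[0,0,0],"travel":[8,0,0],"claw":0}]'
python3 -m inch '[{"angular":[0,0,0],"travel":[2,0,0],"claw":0},{"angular":[0,0,0],"travel":[2,0,0],"claw":0},{"angular":[0,0,0],"travel":[2,0,0],"claw":0},{"angular":[0,0,0],"travel":[2,0,0],"claw":0},{"angular":[0,0,0],"travel":[1,0,0],"claw":0},{"angular":[0,0,0],"travel":[1,0,0],"claw":0},{"angular":[0,0,0],"travel":[1,0,0],"claw":0},{"angular":[0,0,0],"travel":[1,0,0],"claw":0}]'
python3 - <<'E'
from h import *
c=snap('side');W=cloud(c)
P=W[180:290,370:410].reshape(-1,3);P=P[(P[:,2]>.034)&(P[:,2]<.044)]
ox=np.array([.9985,.055]);oy=np.array([-.055,.9985]);O=np.array([.631,.032])
a=(P[:,:2]-O)@ox;b=(P[:,:2]-O)@oy
for l,h in((-.16,-.08),(-.08,-.03),(.03,.08),(.08,.16)):
    m=(b>l)&(b<h);print(l,m.sum(),np.percentile(a[m],[2,10,50]).round(4) if m.sum() else '')
E
```

```text
t: 4.9
tcp_pos: [0.4892, 0.0238, 0.0155]
tool_rot: [1.0, 0.028, -0.0, -0.0]
contact_force: [-0.1, 0.2, -0.5]
finger_gap: 0.0
finger_force: 0.0
t: 5.7
tcp_pos: [0.5005, 0.0245, 0.0155]
tool_rot: [1.0, 0.028, -0.0, -0.0]
contact_force: [-0.0, -0.3, -0.5]
finger_gap: -0.0
finger_force: 0.0
-0.16 13 [-0.1724 -0.171  -0.1698]
-0.08 54 [-0.1715 -0.1706 -0.1649]
0.03 94 [-0.1709 -0.1696 -0.1618]
0.08 172 [-0.1713 -0.1696 -0.1616]
```

Run:
```python
from h import *
c=load('side');a=c['image'][150:310,270:640];cv2.imwrite('pics/side2.png',cv2.resize(a,None,fx=2,fy=2))
print(get_obs()['tcp_pos'],get_obs()['contact_force'])
```

```text
[0.50073829 0.02450063 0.01552677] [-0.44964454 -0.03260519 -0.96399684]
```

View pics/side2.png

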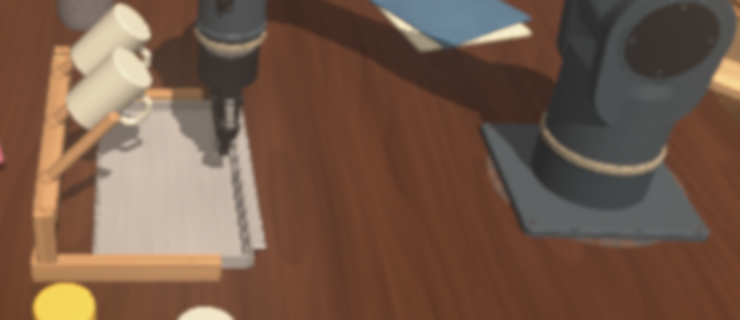

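Run:
```python
from h import *
for n in('side','top'):
    c=load('side') if n=='side' else snap('top')
    p=cv2.projectPoints(np.array([[.5005,.0245,.0155],[.5005,.0245,.075],[.46,.0245,.039]]),c['rvec'],c['tvec'],c['camera_matrix'],np.array([float(c['k1']),0,0,0,0]))[0].reshape(-1,2)
    print(n,p.round(1).tolist())
    W=cloud(c);u,v=p[0].round().astype(int)
    if n=='side':
        for dv in range(-24,8,3): print(v+dv,[W[v+dv,u+du].round(3).tolist() for du in(-4,0,4,8)])
im=load('top')['image'];cv2.imwrite('pics/top2.png',cv2.resize(im[150:300,250:410],None,fx=4,fy=4))
```

```text
side [[379.5, 236.9], [380.5, 219.8], [394.9, 230.7]]
213 [[0.51, -0.098, 0.006], [0.508, 0.058, 0.122], [0.5, 0.088, 0.145], [0.489, 0.083, 0.141]]
216 [[0.511, -0.078, 0.01], [0.507, 0.061, 0.115], [0.498, 0.072, 0.124], [0.488, 0.075, 0.126]]
219 [[0.511, -0.063, 0.01], [0.507, 0.06, 0.105], [0.497, 0.058, 0.104], [0.486, 0.059, 0.104]]
222 [[0.511, -0.055, 0.005], [0.505, 0.031, 0.072], [0.495, 0.041, 0.081], [0.479, -0.018, 0.035]]
225 [[0.511, -0.036, 0.009], [0.504, 0.033, 0.064], [0.494, 0.034, 0.065], [0.48, -0.007, 0.033]]
228 [[0.511, -0.026, 0.006], [0.5, -0.024, 0.009], [0.489, -0.028, 0.006], [0.479, -0.002, 0.026]]
231 [[0.512, -0.012, 0.007], [0.501, -0.01, 0.009], [0.489, -0.013, 0.007], [0.48, 0.008, 0.024]]
234 [[0.512, -0.001, 0.005], [0.501, 0.002, 0.007], [0.49, 0.003, 0.009], [0.48, 0.022, 0.025]]
237 [[0.512, 0.018, 0.01], [0.501, 0.015, 0.007], [0.49, 0.011, 0.005], [0.481, 0.035, 0.024]]
240 [[0.512, 0.026, 0.006], [0.502, 0.027, 0.007], [0.491, 0.031, 0.011], [0.48, 0.035, 0.014]]
243 [[0.513, 0.041, 0.007], [0.502, 0.042, 0.008], [0.491, 0.041, 0.008], [0.48, 0.043, 0.01]]
top [[328.7, 249.6], [329.4, 248.9], [329.2, 262.5]]
```

View pics/top2.png

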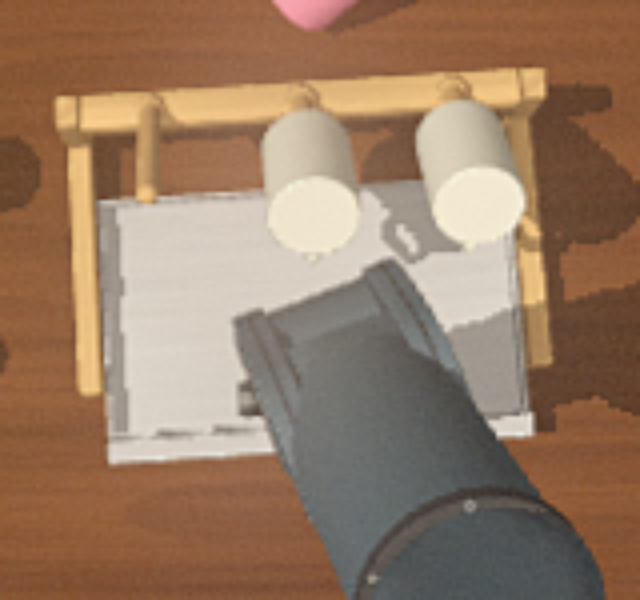

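The top view shows the tray still out, with the gripper above its floor. The side view shows the fingertips ending near (382,226), but the reported TCP projects to (379,237). So the tips are about 40 mm higher than reported. I'll back off and check this offset with a cleaner view.

```bash
python3 -m inch '[{"angular":[0,0,0],"travel":[0,0,-20],"claw":0},{"angular":[0,0,0],"travel":[0,0,-20],"claw":0},{"angular":[0,0,0],"travel":[-20,0,-20],"claw":0},{"angular":[0,0,0],"travel":[-20,0,-20],"claw":0},{"angular":[0,0,0],"travel":[-20,0,0],"claw":0},{"angular":[0,0,0],"travel":[-17,0,0],"claw":0},{"angular":[0,0,0],"travel":[0,0,0],"claw":0},{"angular":[0,0,0],"travel":[0,0,0],"claw":0}]'
python3 - <<'E'
from h import *
c=snap('side');o=get_obs();p=o['tcp_pos'];print(p)
def pr(q):return cv2.projectPoints(np.array(q,float),c['rvec'],c['tvec'],c['camera_matrix'],np.array([float(c['k1']),0,0,0,0]))[0].reshape(-1,2).round(1).tolist()
print('tcp',pr([p,p+[0,0,.02],p+[0,0,.04],p+[0,0,.06]]),'start',pr([[.205,-.643,.196],[.205,-.643,.236]]))
W=cloud(c);Q=W.reshape(-1,3);m=(abs(Q[:,0]-p[0])<.03)&(abs(Q[:,1]-p[1])<.05)&(Q[:,2]>.05);print('lowest',np.sort(Q[m][:,2])[:8],Q[m][np.argsort(Q[m][:,2])[:8]].mean(0))
u,v=np.array(pr([p])[0]).astype(int);a=c['image'][v-70:v+30,u-60:u+60];b=cv2.imread('pics/side1.png')[0:100,410:530]
cv2.imwrite('pics/tip.png',cv2.resize(np.hstack([a,b]),None,fx=3,fy=3));print(u-60,v-70)
E
```

```text
t: 6.6
tcp_pos: [0.4242, 0.0202, 0.0957]
tool_rot: [1.0, 0.028, 0.0, -0.0]
contact_force: [-0.4, 0.9, 1.2]
finger_gap: 0.002
finger_force: 0.0
[0.42463483 0.02029113 0.09564541]
tcp [[409.7, 213.3], [410.3, 207.2], [411.0, 200.9], [411.7, 194.6]] start [[457.3, 85.2], [458.9, 74.6]]
lowest [0.13154331 0.13292641 0.13326215 0.13326966 0.13352727 0.13405474
 0.13474837 0.13636791] [0.41886695 0.02609103 0.13371248]
349 143
```

View pics/tip.png

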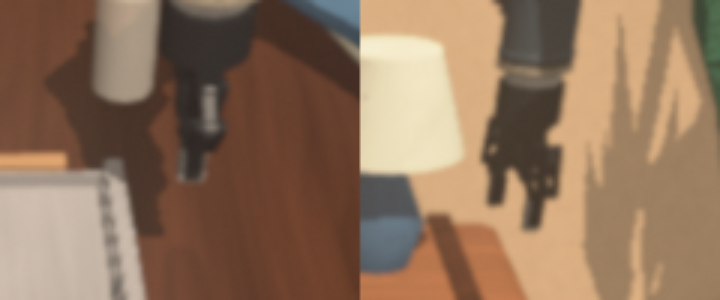

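Left crop: the shut fingertips end at about (413,203), while the reported TCP is at (410,213). The right crop is the start picture and also shows the tips well above the reported point. So the real tips are about 36 mm above the reported TCP, and I'll go lower to push.

```bash
python3 -m inch '[{"angular":[0,0,0],"travel":[0,0,20],"claw":0},{"angular":[0,0,0],"travel":[0,0,20],"claw":0},{"angular":[0,0,0],"travel":[0,0,20],"claw":0},{"angular":[0,0,0],"travel":[0,0,20],"claw":0},{"angular":[0,0,0],"travel":[0,0,20],"claw":0},{"angular":[0,0,0],"travel":[0,0,10],"claw":0},{"angular":[0,0,0],"travel":[0,0,0],"claw":0},{"angular":[0,0,0],"travel":[0,0,0],"claw":0}]'
python3 - <<'E'
from h import *
c=snap('side');p=get_obs()['tcp_pos']
Q=cloud(c).reshape(-1,3);m=(abs(Q[:,0]-p[0])<.03)&(abs(Q[:,1]-p[1])<.05)&(Q[:,2]>.008);print('lowest',Q[m][np.argsort(Q[m][:,2])[:10]].round(3))
E
```

```text
t: 7.45
tcp_pos: [0.424, 0.0202, -0.0143]
tool_rot: [1.0, 0.028, -0.0, 0.0]
contact_force: [0.1, -0.4, 0.2]
finger_gap: 0.002
finger_force: 0.0
lowest [[0.423 0.024 0.021]
 [0.429 0.024 0.021]
 [0.412 0.024 0.022]
 [0.426 0.026 0.023]
 [0.418 0.027 0.024]
 [0.416 0.027 0.024]
 [0.421 0.029 0.025]
 [0.413 0.027 0.027]
 [0.432 0.023 0.027]
 [0.411 0.027 0.028]]
```

```bash
python3 -m inch '[{"angular":[0,0,0],"travel":[8,0,0],"claw":0},{"angular":[0,0,0],"travel":[8,0,0],"claw":0},{"angular":[0,0,0],"travel":[8,0,0],"claw":0},{"angular":[0,0,0],"travel":[8,0,0],"claw":0},{"angular":[0,0,0],"travel":[8,0,0],"claw":0},{"angular":[0,0,0],"travel":[8,0,0],"claw":0},{"angular":[0,0,0],"travel":[8,0,0],"claw":0},{"angular":[0,0,0],"travel":[8,0,0],"claw":0}]'
python3 -m inch '[{"angular":[0,0,0],"travel":[2,0,0],"claw":0},{"angular":[0,0,0],"travel":[2,0,0],"claw":0},{"angular":[0,0,0],"travel":[2,0,0],"claw":0},{"angular":[0,0,0],"travel":[2,0,0],"claw":0},{"angular":[0,0,0],"travel":[1,0,0],"claw":0},{"angular":[0,0,0],"travel":[1,0,0],"claw":0},{"angular":[0,0,0],"travel":[1,0,0],"claw":0},{"angular":[0,0,0],"travel":[1,0,0],"claw":0}]'
```

```text
t: 8.3
tcp_pos: [0.488, 0.0236, -0.0146]
tool_rot: [1.0, 0.028, -0.0, 0.0]
contact_force: [-1.9, -1.8, 0.6]
finger_gap: 0.001
finger_force: 0.9
t: 9.1
tcp_pos: [0.4995, 0.0244, -0.0145]
tool_rot: [1.0, 0.028, -0.0, -0.0]
contact_force: [-2.8, -0.3, -0.6]
finger_gap: 0.002
finger_force: 0.8
```

Force of about 2 N shows the tray is sliding. I'll continue slowly to the stop.

```bash
python3 -m inch '[{"angular":[0,0,0],"travel":[1,0,0],"claw":0},{"angular":[0,0,0],"travel":[1,0,0],"claw":0},{"angular":[0,0,0],"travel":[1,0,0],"claw":0},{"angular":[0,0,0],"travel":[1,0,0],"claw":0},{"angular":[0,0,0],"travel":[0,0,0],"claw":0},{"angular":[0,0,0],"travel":[0,0,0],"claw":0},{"angular":[0,0,0],"travel":[0,0,0],"claw":0},{"angular":[0,0,0],"travel":[0,0,0],"claw":0}]'
python3 -m inch '[{"angular":[0,0,0],"travel":[1,0,0],"claw":0},{"angular":[0,0,0],"travel":[1,0,0],"claw":0},{"angular":[0,0,0],"travel":[1,0,0],"claw":0},{"angular":[0,0,0],"travel":[0,0,0],"claw":0},{"angular":[0,0,0],"travel":[0,0,0],"claw":0},{"angular":[0,0,0],"travel":[0,0,0],"claw":0},{"angular":[0,0,0],"travel":[0,0,0],"claw":0},{"angular":[0,0,0],"travel":[0,0,0],"claw":0}]'
```

```text
t: 9.9
tcp_pos: [0.5037, 0.0247, -0.0144]
tool_rot: [1.0, 0.028, 0.0, -0.0]
contact_force: [-0.1, 0.4, 0.2]
finger_gap: -0.005
finger_force: 0.2
t: 10.7
tcp_pos: [0.5062, 0.0248, -0.0145]
tool_rot: [1.0, 0.028, -0.0, -0.0]
contact_force: [-2.7, 0.3, 1.6]
finger_gap: 0.004
finger_force: 1.7
```

```bash
python3 -m inch '[{"angular":[0,0,0],"travel":[1,0,0],"claw":0},{"angular":[0,0,0],"travel":[1,0,0],"claw":0},{"angular":[0,0,0],"travel":[1,0,0],"claw":0},{"angular":[0,0,0],"travel":[0,0,0],"claw":0},{"angular":[0,0,0],"travel":[0,0,0],"claw":0},{"angular":[0,0,0],"travel":[0,0,0],"claw":0},{"angular":[0,0,0],"travel":[0,0,0],"claw":0},{"angular":[0,0,0],"travel":[0,0,0],"claw":0}]'
python3 - <<'E'
from h import *
W=cloud(snap('side'))
P=W[180:290,350:410].reshape(-1,3);P=P[(P[:,2]>.034)&(P[:,2]<.044)]
a=(P[:,:2]-[.631,.032])@[.9985,.055];b=(P[:,:2]-[.631,.032])@[-.055,.9985]
for l,h in((-.16,-.06),(.06,.16)):
    m=(b>l)&(b<h);print(m.sum(),np.percentile(a[m],[2,10,50]).round(4))
E
```

```text
t: 11.5
tcp_pos: [0.5062, 0.0247, -0.0148]
tool_rot: [1.0, 0.028, -0.003, 0.0]
contact_force: [-11.5, 0.6, 8.7]
finger_gap: 0.001
finger_force: 5.9
118 [-0.1166 -0.1144 -0.1059]
207 [-0.1161 -0.1145 -0.1064]
```

```bash
python3 -m inch '[{"angular":[0,0,0],"travel":[-10,0,0],"claw":0},{"angular":[0,0,0],"travel":[-20,0,0],"claw":0},{"angular":[0,0,0],"travel":[-20,0,-20],"claw":0},{"angular":[0,0,0],"travel":[0,0,-25],"claw":0},{"angular":[0,0,0],"travel":[0,0,-25],"claw":0},{"angular":[0,0,0],"travel":[0,0,-25],"claw":0},{"angular":[0,0,0],"travel":[0,0,-25],"claw":0},{"angular":[0,0,0],"travel":[0,0,-25],"claw":0}]'
python3 - <<'E'
from h import *
print(get_obs()['joint_pos'].__repr__())
A=plan(cur(),mat(ori(-44.5),[.528,.3695,.13]),16)
W=cloud(load('side'))
P=W[180:290,350:410].reshape(-1,3);P=P[(P[:,2]>.034)&(P[:,2]<.044)]
E
```

```text
t: 12.35
tcp_pos: [0.4603, 0.0222, 0.1319]
tool_rot: [1.0, 0.028, 0.001, -0.0]
contact_force: [0.4, -0.3, -0.0]
finger_gap: -0.003
finger_force: 0.0
array([ 0.0489792 ,  0.34776804, -0.26482993,  2.06349395,  0.13244089,
        0.74350629, -1.81280866])
16 rows: ang [-0.   -0.01  2.98] mm [ -3.2 -22.5   0.1] mid [0.457 0.203 0.131]
```

```bash
python3 -m inch '[{"angular":[0,0,-8.27],"travel":[0,0,0],"claw":0},{"angular":[0,0,-8.27],"travel":[0,0,0],"claw":0},{"angular":[0,0,-8.27],"travel":[0,0,0],"claw":0},{"angular":[0,0,-8.27],"travel":[0,0,0],"claw":0},{"angular":[0,0,-8.27],"travel":[0,0,0],"claw":0},{"angular":[0,0,-8.27],"travel":[0,0,0],"claw":0},{"angular":[0,0,-8.27],"travel":[0,0,0],"claw":0},{"angular":[0,0,-8.27],"travel":[0,0,0],"claw":0}]'
python3 -m inch '[{"angular":[0,0,-8.27],"travel":[0,0,0],"claw":0},{"angular":[0,0,-8.27],"travel":[0,0,0],"claw":0},{"angular":[0,0,-8.27],"travel":[0,0,0],"claw":0},{"angular":[0,0,-8.27],"travel":[0,0,0],"claw":0},{"angular":[0,0,-8.27],"travel":[0,0,0],"claw":0},{"angular":[0,0,-8.27],"travel":[0,0,0],"claw":0},{"angular":[0,0,-8.27],"travel":[0,0,0],"claw":0},{"angular":[0,0,-8.27],"travel":[0,0,0],"claw":0}]'
python3 - <<'E'
from h import *
print(get_obs()['joint_pos'].__repr__())
plan(cur(),mat(ori(135.5),[.528,.3695,.13]),16)
E
```

```text
t: 13.15
tcp_pos: [0.4604, 0.0222, 0.1307]
tool_rot: [0.821, 0.572, 0.001, 0.0]
contact_force: [-0.3, 0.6, 0.1]
finger_gap: 0.001
finger_force: 0.0
t: 13.95
tcp_pos: [0.4603, 0.0222, 0.1307]
tool_rot: [0.376, 0.927, 0.001, 0.001]
contact_force: [-0.7, -0.3, 0.1]
finger_gap: 0.001
finger_force: 0.0
array([ 0.48625789,  0.4487204 , -0.88809239,  2.05086882,  0.46498932,
        0.84963576,  0.13102156])
16 rows: ang [0.01 0.   0.02] mm [12.1 18.5  0.1] mid [0.494 0.196 0.13 ]
```

```bash
python3 -m inch '[{"angular":[0,0,0],"travel":[12,18.5,0],"claw":100},{"angular":[0,0,0],"travel":[12,18.5,0],"claw":100},{"angular":[0,0,0],"travel":[12,18.5,0],"claw":100},{"angular":[0,0,0],"travel":[12,18.5,0],"claw":100},{"angular":[0,0,0],"travel":[12,18.5,0],"claw":100},{"angular":[0,0,0],"travel":[12,18.5,0],"claw":100},{"angular":[0,0,0],"travel":[12,18.5,0],"claw":100},{"angular":[0,0,0],"travel":[12,18.5,0],"claw":100}]'
python3 -m inch '[{"angular":[0,0,0],"travel":[12,18.5,0],"claw":100},{"angular":[0,0,0],"travel":[12,18.5,0],"claw":100},{"angular":[0,0,0],"travel":[12,18.5,0],"claw":100},{"angular":[0,0,0],"travel":[12,18.5,0],"claw":100},{"angular":[0,0,0],"travel":[12,18.5,0],"claw":100},{"angular":[0,0,0],"travel":[12,18.5,0],"claw":100},{"angular":[0,0,0],"travel":[12,18.5,0],"claw":100},{"angular":[0,0,0],"travel":[12,18.5,0],"claw":100}]'
python3 - <<'E'
from h import *
c=snap('side');o=get_obs();print(o['joint_pos'].round(2),o['tcp_pos'])
plan(cur(),mat(ori(135.5),[.528,.3695,0]),8)
a=c['image'][200:400,250:520];cv2.imwrite('pics/side3.png',cv2.resize(a,None,fx=2.5,fy=2.5))
E
```

```text
t: 14.75
tcp_pos: [0.4954, 0.1962, 0.1306]
tool_rot: [0.378, 0.926, 0.001, 0.001]
contact_force: [1.1, 0.3, -0.9]
finger_gap: 1.001
finger_force: 0.0
t: 15.55
tcp_pos: [0.5305, 0.3691, 0.1305]
tool_rot: [0.378, 0.926, 0.001, 0.0]
contact_force: [0.4, -0.0, 0.7]
finger_gap: 0.998
finger_force: 0.0
[-0.23  0.69 -0.79  1.58  0.53  1.09 -0.36] [0.53004574 0.37340426 0.13075929]
8 rows: ang [ 0.03 -0.02  0.02] mm [-0.2 -0.6 16.3] mid [0.529 0.372 0.065]
```

View pics/side3.png

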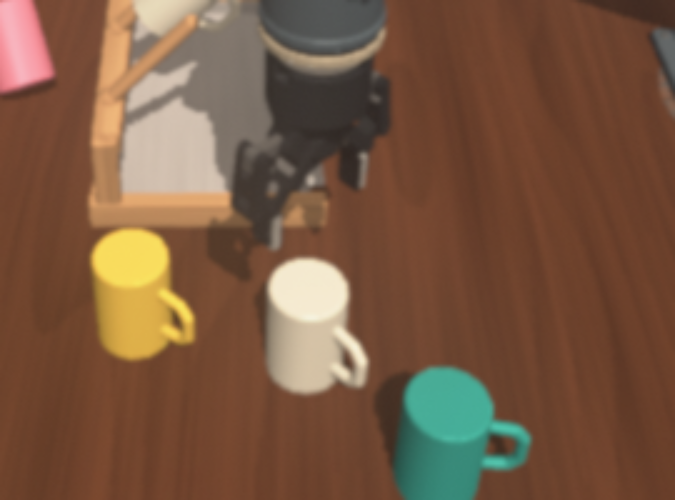

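The open fingertips, at crop (270,245) and (358,185), straddle the white mug as seen from above, with the handle between them and clear. I'll go down.

```bash
python3 -m inch '[{"angular":[0,0,0],"travel":[-1,-2,0],"claw":100},{"angular":[0,0,0],"travel":[-1,-2,20],"claw":100},{"angular":[0,0,0],"travel":[0,0,20],"claw":100},{"angular":[0,0,0],"travel":[0,0,20],"claw":100},{"angular":[0,0,0],"travel":[0,0,20],"claw":100},{"angular":[0,0,0],"travel":[0,0,20],"claw":100},{"angular":[0,0,0],"travel":[0,0,15],"claw":100},{"angular":[0,0,0],"travel":[0,0,15],"claw":100}]'
python3 - <<'E'
from h import *
c=snap('side');o=get_obs();print(o['tcp_pos'],o['contact_force'])
a=c['image'][200:400,250:520];cv2.imwrite('pics/side4.png',cv2.resize(a,None,fx=2.5,fy=2.5))
E
```

```text
t: 16.4
tcp_pos: [0.5288, 0.3628, -0.0002]
tool_rot: [0.379, 0.926, 0.0, 0.0]
contact_force: [0.2, 0.7, 0.3]
finger_gap: 0.999
finger_force: 0.0
[ 0.52782485  0.36209119 -0.00252037] [-0.52510977 -0.70420225 -2.02877316]
```

View pics/side4.png

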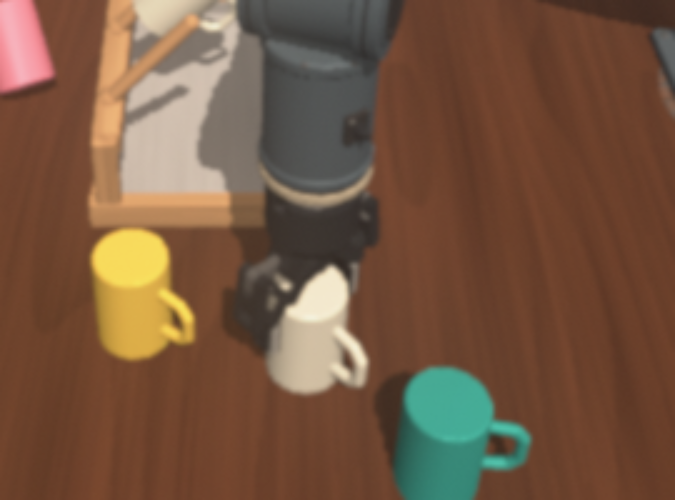

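The fingers straddle the mug, but the tool stands about 7 mm to the -y side of its axis. I'll shift it to centre, then close.

```bash
python3 -m inch '[{"angular":[0,0,0],"travel":[2,2,0],"claw":100},{"angular":[0,0,0],"travel":[2,2,0],"claw":100},{"angular":[0,0,0],"travel":[1,1,0],"claw":100},{"angular":[0,0,0],"travel":[0,0,0],"claw":100},{"angular":[0,0,0],"travel":[0,0,0],"claw":100},{"angular":[0,0,0],"travel":[0,0,0],"claw":100},{"angular":[0,0,0],"travel":[0,0,0],"claw":100},{"angular":[0,0,0],"travel":[0,0,0],"claw":100}]'
python3 -m inch '[{"angular":[0,0,0],"travel":[0,0,0],"claw":0},{"angular":[0,0,0],"travel":[0,0,0],"claw":0},{"angular":[0,0,0],"travel":[0,0,0],"claw":0},{"angular":[0,0,0],"travel":[0,0,0],"claw":0},{"angular":[0,0,0],"travel":[0,0,0],"claw":0},{"angular":[0,0,0],"travel":[0,0,0],"claw":0},{"angular":[0,0,0],"travel":[0,0,0],"claw":0},{"angular":[0,0,0],"travel":[0,0,0],"claw":0}]'
```

```text
t: 17.25
tcp_pos: [0.5284, 0.3706, 0.0005]
tool_rot: [0.378, 0.926, -0.0, 0.0]
contact_force: [0.5, 0.3, -0.5]
finger_gap: 0.995
finger_force: 0.0
t: 18.05
tcp_pos: [0.5284, 0.3708, 0.0011]
tool_rot: [0.378, 0.926, 0.0, 0.0]
contact_force: [-0.6, -0.7, 3.9]
finger_gap: 0.778
finger_force: 65.6
```

Gripped: the opening is 66 mm and the force 66 N. Next I lift it and work out the tilted approach.

```bash
python3 -m inch '[{"angular":[0,0,0],"travel":[0,0,-10],"claw":0},{"angular":[0,0,0],"travel":[0,0,-20],"claw":0},{"angular":[0,0,0],"travel":[0,0,-30],"claw":0},{"angular":[0,0,0],"travel":[0,0,-30],"claw":0},{"angular":[0,0,0],"travel":[0,0,-30],"claw":0},{"angular":[0,0,0],"travel":[0,0,-30],"claw":0},{"angular":[0,0,0],"travel":[0,0,-30],"claw":0},{"angular":[0,0,0],"travel":[0,0,-20],"claw":0}]'
cat >> h.py <<'E'
YAW=3.2
Rf=ori(YAW,42)*Ro.from_euler('z',180,degrees=True)
ox=np.array([np.cos(np.radians(YAW)),np.sin(np.radians(YAW)),0])
s,c_=np.sin(np.radians(42)),np.cos(np.radians(42))
a=-s*ox+[0,0,c_]; n=-c_*ox-[0,0,s]; P=np.array([.6325,.147,.2016]); oy=np.array([-ox[1],ox[0],0])
def floor_at(sa,sn,sy=0): return P+sa*a+sn*n+sy*oy
E
python3 - <<'E'
from h import *
o=get_obs();print(o['joint_pos'].round(2),o['finger_gap'])
A=plan(cur(),mat(Rf,[.52,.24,.27]),16)
pre=floor_at(.115,.010)-.089*a;print(pre)
B=plan(A,mat(Rf,pre),8)
E
```

```text
t: 18.85
tcp_pos: [0.5282, 0.371, 0.203]
tool_rot: [0.378, 0.926, 0.001, 0.0]
contact_force: [0.4, 1.2, -3.5]
finger_gap: 0.775
finger_force: 67.2
[-0.22  0.62 -0.82  1.49  0.47  1.23 -0.31] 0.7751329628995717
16 rows: ang [-1.08 -2.47 -2.84] mm [-4.2 -7.5 -3.5] mid [0.517 0.304 0.233]
[0.60770987 0.14561402 0.21423046]
8 rows: ang [-0. -0.  0.] mm [ -3.  -12.4  12.1] mid [0.564 0.193 0.242]
```

```bash
python3 -m inch '[{"angular":[-1.08,-2.47,-2.84],"travel":[-4.2,-7.5,-3.5],"claw":0},{"angular":[-1.08,-2.47,-2.84],"travel":[-4.2,-7.5,-3.5],"claw":0},{"angular":[-1.08,-2.47,-2.84],"travel":[-4.2,-7.5,-3.5],"claw":0},{"angular":[-1.08,-2.47,-2.84],"travel":[-4.2,-7.5,-3.5],"claw":0},{"angular":[-1.08,-2.47,-2.84],"travel":[-4.2,-7.5,-3.5],"claw":0},{"angular":[-1.08,-2.47,-2.84],"travel":[-4.2,-7.5,-3.5],"claw":0},{"angular":[-1.08,-2.47,-2.84],"travel":[-4.2,-7.5,-3.5],"claw":0},{"angular":[-1.08,-2.47,-2.84],"travel":[-4.2,-7.5,-3.5],"claw":0}]'
python3 -m inch '[{"angular":[-1.08,-2.47,-2.84],"travel":[-4.2,-7.5,-3.5],"claw":0},{"angular":[-1.08,-2.47,-2.84],"travel":[-4.2,-7.5,-3.5],"claw":0},{"angular":[-1.08,-2.47,-2.84],"travel":[-4.2,-7.5,-3.5],"claw":0},{"angular":[-1.08,-2.47,-2.84],"travel":[-4.2,-7.5,-3.5],"claw":0},{"angular":[-1.08,-2.47,-2.84],"travel":[-4.2,-7.5,-3.5],"claw":0},{"angular":[-1.08,-2.47,-2.84],"travel":[-4.2,-7.5,-3.5],"claw":0},{"angular":[-1.08,-2.47,-2.84],"travel":[-4.2,-7.5,-3.5],"claw":0},{"angular":[-1.08,-2.47,-2.84],"travel":[-4.2,-7.5,-3.5],"claw":0}]'
python3 - <<'E'
from h import *
o=get_obs();print(o['joint_pos'].round(2),o['finger_gap'])
pre=floor_at(.115,.010)-.089*a
plan(cur(),mat(Rf,pre),8)
c=snap('side');cv2.imwrite('pics/side5.png',cv2.resize(c['image'][130:330,250:520],None,fx=2.5,fy=2.5));snap('top')
T=cur()
pr=lambda q:cv2.projectPoints(np.array(q,float),c['rvec'],c['tvec'],c['camera_matrix'],np.array([float(c['k1']),0,0,0,0]))[0].reshape(-1,2)
z=T[:3,2];y=T[:3,1];x=T[:3,0];p=T[:3,3]
print('crop px: rim,base',((pr([p,p-.095*z])-[250,130])*2.5).round(0).tolist())
E
```

```text
t: 19.65
tcp_pos: [0.5167, 0.3034, 0.2307]
tool_rot: [0.182, 0.966, 0.004, 0.186]
contact_force: [-0.6, -0.2, -4.9]
finger_gap: 0.771
finger_force: 67.3
t: 20.45
tcp_pos: [0.5202, 0.2398, 0.2683]
tool_rot: [-0.027, 0.933, 0.009, 0.358]
contact_force: [0.9, 1.2, -3.4]
finger_gap: 0.772
finger_force: 67.3
[-0.16  0.17 -0.81  2.25  1.3   0.69 -0.33] 0.7716401841885355
8 rows: ang [-0.01  0.    0.02] mm [ -3.1 -12.4  11.9] mid [0.564 0.193 0.241]
crop px: rim,base [[322.0, 196.0], [407.0, 122.0]]
```

View pics/side5.png

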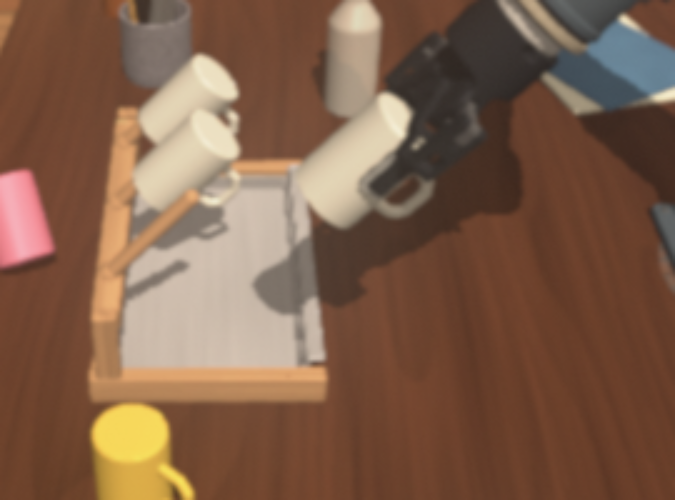

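The side picture shows the mug held tilted, its rim centre near crop (322,200) against a prediction of (322,196), with the handle to the front and below. I'll refine the mug and peg positions with cylinder fits.

```bash
cat > fit.py <<'E'
from h import *
from scipy.optimize import least_squares
def fit(W,c0,ax,r,smin,smax,band=.012,white=None):
    # cylinder of axis ax through c0+shift; shift in plane (n,oy)
    e1=n-(n@ax)*ax;e1/=np.linalg.norm(e1);e2=np.cross(ax,e1)
    Q=W.reshape(-1,3);Q=Q[np.isfinite(Q[:,0])];d=Q-c0;sa=d@ax;u=d@e1;v=d@e2
    m=(sa>smin)&(sa<smax)&(abs(np.hypot(u,v)-r)<band);u,v=u[m],v[m]
    f=lambda q:np.hypot(u-q[0],v-q[1])-r
    q=least_squares(f,[0,0],loss='soft_l1',f_scale=.002).x
    return m.sum(),(q*1000).round(1),round(float(np.sqrt(np.mean(f(q)**2))*1000),1),'e2.oy',round(float(e2@oy),2)
if __name__=='__main__':
    T=cur();p=T[:3,3];z=-T[:3,2]
    for cam in('side','top'):
        W=cloud(load(cam))
        print(cam,'peg',fit(W,P,a,.008,-.10,-.012,.008),'mug low',fit(W,p,z,.033,.005,.04),'mug all',fit(W,p,z,.033,.005,.09))
        Q=W.reshape(-1,3);d=Q-p;rad=np.linalg.norm(d-np.outer(d@z,z),axis=1)
        m=rad<.025;print(' base along axis',np.percentile((d@z)[m&(d@z>.06)&(d@z<.13)],[50,95]) if (m&(d@z>.06)&(d@z<.13)).sum()>5 else '-')
        d=Q-P;rad=np.linalg.norm(d-np.outer(d@a,a),axis=1);m=(rad<.007)&(d@a<.03)&(d@a>-.02);print(' peg end',np.sort((d@a)[m])[-5:].round(4))
E
python3 fit.py
```

```text
side peg (np.int64(215), array([0.9, 1. ]), 1.6, 'e2.oy', -1.0) mug low (np.int64(550), array([ 0.3, -1.2]), 1.8, 'e2.oy', -1.0) mug all (np.int64(1186), array([ 0.5, -1.8]), 2.6, 'e2.oy', -1.0)
 base along axis [0.10674793 0.12695991]
 peg end [0.0008 0.0012 0.0014 0.0022 0.0026]
top peg (np.int64(95), array([-0.7,  0.3]), 0.8, 'e2.oy', -1.0) mug low (np.int64(225), array([-0. ,  0.9]), 1.0, 'e2.oy', -1.0) mug all (np.int64(680), array([0.1, 1.2]), 2.8, 'e2.oy', -1.0)
 base along axis [0.09540447 0.12638572]
 peg end [-0.0005  0.      0.0002  0.0019  0.0024]
```

Both fit within about 1.5 mm, so I'll go to the pre-insertion pose, which is 26 mm beyond the tip along the peg.

```bash
python3 -m inch '[{"angular":[0,0,0],"travel":[-3.1,-12.4,11.9],"claw":0},{"angular":[0,0,0],"travel":[-3.1,-12.4,11.9],"claw":0},{"angular":[0,0,0],"travel":[-3.1,-12.4,11.9],"claw":0},{"angular":[0,0,0],"travel":[-3.1,-12.4,11.9],"claw":0},{"angular":[0,0,0],"travel":[-3.1,-12.4,11.9],"claw":0},{"angular":[0,0,0],"travel":[-3.1,-12.4,11.9],"claw":0},{"angular":[0,0,0],"travel":[-3.1,-12.4,11.9],"claw":0},{"angular":[0,0,0],"travel":[-3.1,-12.4,11.9],"claw":0}]'
python3 -m inch '[{"angular":[0,0,0],"travel":[0,0,0],"claw":0},{"angular":[0,0,0],"travel":[0,0,0],"claw":0},{"angular":[0,0,0],"travel":[0,0,0],"claw":0},{"angular":[0,0,0],"travel":[0,0,0],"claw":0},{"angular":[0,0,0],"travel":[0,0,0],"claw":0},{"angular":[0,0,0],"travel":[0,0,0],"claw":0},{"angular":[0,0,0],"travel":[0,0,0],"claw":0},{"angular":[0,0,0],"travel":[0,0,0],"claw":0}]'
cat >> h.py <<'E'
def rel():
    T=cur();z=-T[:3,2];d=T[:3,3]+.089*z-P
    print('floor rel tip mm: along',(d@a*1000).round(1),'n',(d@n*1000).round(1),'y',(d@oy*1000).round(1),'tilt err',np.degrees((Rf.inv()*Ro.from_matrix(T[:3,:3])).as_rotvec()).round(2),'F(a,n,y)',[round(float(np.dot(get_obs()['contact_force'],k)),1) for k in(a,n,oy)])
E
python3 - <<'E'
from h import *
snap('side');snap('top');rel();o=get_obs();print(o['joint_pos'].round(2),o['finger_gap'])
E
python3 fit.py
```

```text
t: 21.35
tcp_pos: [0.6091, 0.1453, 0.2139]
tool_rot: [-0.025, 0.933, 0.009, 0.358]
contact_force: [0.6, -1.0, -3.9]
finger_gap: 0.776
finger_force: 67.4
t: 22.15
tcp_pos: [0.6082, 0.1455, 0.2141]
tool_rot: [-0.026, 0.933, 0.009, 0.358]
contact_force: [-0.0, 0.4, -3.1]
finger_gap: 0.771
finger_force: 67.3
floor rel tip mm: along 114.5 n 9.7 y 0.0 tilt err [ 0.14  0.05 -0.04] F(a,n,y) [-2.2, 2.3, 0.8]
[ 0.05  0.3  -0.68  2.28  1.72  0.52 -0.48] 0.769358354958703
side peg (np.int64(217), array([0.6, 0.8]), 1.5, 'e2.oy', -1.0) mug low (np.int64(421), array([1.1, 0.6]), 1.9, 'e2.oy', -1.0) mug all (np.int64(909), array([ 1.2, -0.3]), 3.1, 'e2.oy', -1.0)
 base along axis [0.09718326 0.12777399]
 peg end [0.001  0.002  0.0022 0.0023 0.0035]
top peg (np.int64(90), array([-0.9,  0.7]), 0.8, 'e2.oy', -1.0) mug low (np.int64(179), array([-0.6,  0.2]), 0.9, 'e2.oy', -1.0) mug all (np.int64(525), array([-0.7,  0.1]), 2.7, 'e2.oy', -1.0)
 base along axis [0.09492176 0.12524436]
 peg end [-0.0084]
```

```bash
python3 -m inch '[{"angular":[0,0,0],"travel":[0,0,6],"claw":0},{"angular":[0,0,0],"travel":[0,0,6],"claw":0},{"angular":[0,0,0],"travel":[0,0,6],"claw":0},{"angular":[0,0,0],"travel":[0,0,6],"claw":0},{"angular":[0,0,0],"travel":[0,0,6],"claw":0},{"angular":[0,0,0],"travel":[0,0,6],"claw":0},{"angular":[0,0,0],"travel":[0,0,6],"claw":0},{"angular":[0,0,0],"travel":[0,0,6],"claw":0}]'
python3 - <<'E'
from h import *
rel();print(get_obs()['joint_pos'].round(2))
E
```

```text
t: 23.05
tcp_pos: [0.6407, 0.1471, 0.1779]
tool_rot: [-0.026, 0.933, 0.009, 0.358]
contact_force: [0.9, 0.5, -3.3]
finger_gap: 0.771
finger_force: 67.4
floor rel tip mm: along 65.9 n 9.7 y -0.1 tilt err [ 0.14  0.06 -0.04] F(a,n,y) [-3.1, 1.5, 0.5]
[ 0.05  0.42 -0.69  2.26  1.87  0.58 -0.58]
```

No contact. I'll continue and shift towards the resting offset (about 18 mm) along the way.

```bash
python3 -m inch '[{"angular":[0,0,0],"travel":[0,0,7],"claw":0},{"angular":[0,0,0],"travel":[0,0,7],"claw":0},{"angular":[0,0,0],"travel":[1,0,7],"claw":0},{"angular":[0,0,0],"travel":[1,0,7],"claw":0},{"angular":[0,0,0],"travel":[1,0,7],"claw":0},{"angular":[0,0,0],"travel":[1,0,7],"claw":0},{"angular":[0,0,0],"travel":[1,0,6],"claw":0},{"angular":[0,0,0],"travel":[1,0,6],"claw":0}]'
python3 -m inch '[{"angular":[0,0,0],"travel":[1,0,1],"claw":0},{"angular":[0,0,0],"travel":[1,0,1],"claw":0},{"angular":[0,0,0],"travel":[0,0,1],"claw":0},{"angular":[0,0,0],"travel":[0,0,1],"claw":0},{"angular":[0,0,0],"travel":[0,0,0],"claw":0},{"angular":[0,0,0],"travel":[0,0,0],"claw":0},{"angular":[0,0,0],"travel":[0,0,0],"claw":0},{"angular":[0,0,0],"travel":[0,0,0],"claw":0}]'
python3 -c "
from h import *
rel();print(get_obs()['joint_pos'].round(2))"
```

```text
t: 23.85
tcp_pos: [0.6722, 0.1487, 0.1336]
tool_rot: [-0.026, 0.933, 0.009, 0.358]
contact_force: [0.2, -0.1, -4.5]
finger_gap: 0.772
finger_force: 67.4
t: 24.65
tcp_pos: [0.6731, 0.1487, 0.1299]
tool_rot: [-0.026, 0.933, 0.009, 0.358]
contact_force: [-0.5, -0.1, -3.4]
finger_gap: 0.768
finger_force: 67.4
floor rel tip mm: along 8.5 n 17.6 y -0.3 tilt err [ 0.14  0.04 -0.04] F(a,n,y) [-2.2, 2.7, -0.1]
[ 0.06  0.56 -0.7   2.24  2.01  0.66 -0.67]
```

```bash
python3 -m inch '[{"angular":[0,0,0],"travel":[0,0,1],"claw":0},{"angular":[0,0,0],"travel":[0,0,1],"claw":0},{"angular":[0,0,0],"travel":[0,0,1],"claw":0},{"angular":[0,0,0],"travel":[0,0,1],"claw":0},{"angular":[0,0,0],"travel":[0,0,1],"claw":0},{"angular":[0,0,0],"travel":[0,0,0],"claw":0},{"angular":[0,0,0],"travel":[0,0,0],"claw":0},{"angular":[0,0,0],"travel":[0,0,0],"claw":0}]'
python3 -c "
from h import *
rel()"
python3 -m inch '[{"angular":[0,0,0],"travel":[0,0,0.5],"claw":0},{"angular":[0,0,0],"travel":[0,0,0],"claw":0},{"angular":[0,0,0],"travel":[0,0,0.5],"claw":0},{"angular":[0,0,0],"travel":[0,0,0],"claw":0},{"angular":[0,0,0],"travel":[0,0,0.5],"claw":0},{"angular":[0,0,0],"travel":[0,0,0],"claw":0},{"angular":[0,0,0],"travel":[0,0,0],"claw":0},{"angular":[0,0,0],"travel":[0,0,0],"claw":0}]'
python3 -c "
from h import *
rel()"
```

```text
t: 25.45
tcp_pos: [0.6764, 0.1489, 0.1261]
tool_rot: [-0.026, 0.933, 0.009, 0.358]
contact_force: [-0.7, -0.2, -3.1]
finger_gap: 0.769
finger_force: 67.4
floor rel tip mm: along 3.5 n 17.8 y -0.3 tilt err [ 0.14  0.05 -0.05] F(a,n,y) [-1.9, 2.6, -0.1]
t: 26.25
tcp_pos: [0.6774, 0.149, 0.125]
tool_rot: [-0.026, 0.933, 0.009, 0.358]
contact_force: [-0.3, 0.4, -3.7]
finger_gap: 0.77
finger_force: 67.4
floor rel tip mm: along 2.0 n 17.8 y -0.3 tilt err [ 0.14  0.06 -0.04] F(a,n,y) [-2.6, 2.7, 0.4]
```

```bash
python3 -m inch '[{"angular":[0,0,0],"travel":[0,0,0.5],"claw":0},{"angular":[0,0,0],"travel":[0,0,0],"claw":0},{"angular":[0,0,0],"travel":[0,0,0.5],"claw":0},{"angular":[0,0,0],"travel":[0,0,0],"claw":0},{"angular":[0,0,0],"travel":[0,0,0.5],"claw":0},{"angular":[0,0,0],"travel":[0,0,0],"claw":0},{"angular":[0,0,0],"travel":[0,0,0],"claw":0},{"angular":[0,0,0],"travel":[0,0,0],"claw":0}]'
python3 -c "
from h import *
rel()"
python3 -m inch '[{"angular":[0,0,0],"travel":[0,0,0.5],"claw":0},{"angular":[0,0,0],"travel":[0,0,0],"claw":0},{"angular":[0,0,0],"travel":[0,0,0.5],"claw":0},{"angular":[0,0,0],"travel":[0,0,0],"claw":0},{"angular":[0,0,0],"travel":[0,0,0],"claw":0},{"angular":[0,0,0],"travel":[0,0,0],"claw":0},{"angular":[0,0,0],"travel":[0,0,0],"claw":0},{"angular":[0,0,0],"travel":[0,0,0],"claw":0}]'
python3 -c "
from h import *
rel()"
```

```text
t: 27.05
tcp_pos: [0.6784, 0.1491, 0.1239]
tool_rot: [-0.026, 0.933, 0.009, 0.358]
contact_force: [-2.1, 0.3, -2.4]
finger_gap: 0.767
finger_force: 67.5
floor rel tip mm: along 0.5 n 17.7 y -0.3 tilt err [ 0.14  0.05 -0.05] F(a,n,y) [-0.4, 3.1, 0.4]
t: 27.85
tcp_pos: [0.6788, 0.1491, 0.1237]
tool_rot: [-0.026, 0.933, 0.009, 0.358]
contact_force: [-8.7, -2.5, 4.5]
finger_gap: 0.766
finger_force: 68.5
floor rel tip mm: along 0.0 n 17.7 y -0.3 tilt err [ 0.14  0.01 -0.07] F(a,n,y) [9.2, 3.6, -2.1]
```

The floor rests on the tip (about 11 N along the peg). I'll ease off slightly, then move forward and down until the wall meets the peg.

```bash
python3 -m inch '[{"angular":[0,0,0],"travel":[0.5,0,-0.3],"claw":0},{"angular":[0,0,0],"travel":[0.5,0,0],"claw":0},{"angular":[0,0,0],"travel":[0.5,0,0],"claw":0},{"angular":[0,0,0],"travel":[0,0,0],"claw":0},{"angular":[0,0,0],"travel":[0,0,0],"claw":0},{"angular":[0,0,0],"travel":[0,0,0],"claw":0},{"angular":[0,0,0],"travel":[0,0,0],"claw":0},{"angular":[0,0,0],"travel":[0,0,0],"claw":0}]'
python3 -c "
from h import *
rel()"
python3 -m inch '[{"angular":[0,0,0],"travel":[0.5,0,0],"claw":0},{"angular":[0,0,0],"travel":[0.5,0,0],"claw":0},{"angular":[0,0,0],"travel":[0,0,0],"claw":0},{"angular":[0,0,0],"travel":[0,0,0],"claw":0},{"angular":[0,0,0],"travel":[0,0,0],"claw":0},{"angular":[0,0,0],"travel":[0,0,0],"claw":0},{"angular":[0,0,0],"travel":[0,0,0],"claw":0},{"angular":[0,0,0],"travel":[0,0,0],"claw":0}]'
python3 -c "
from h import *
rel()"
```

```text
t: 28.65
tcp_pos: [0.6788, 0.1491, 0.1237]
tool_rot: [-0.026, 0.933, 0.009, 0.359]
contact_force: [-3.2, -1.7, 7.5]
finger_gap: 0.773
finger_force: 68.2
floor rel tip mm: along 0.1 n 17.9 y -0.2 tilt err [ 0.16 -0.11 -0.04] F(a,n,y) [7.8, -2.6, -1.6]
t: 29.45
tcp_pos: [0.6782, 0.1492, 0.1232]
tool_rot: [-0.026, 0.933, 0.009, 0.359]
contact_force: [-3.4, -0.1, 6.8]
finger_gap: 0.771
finger_force: 68.1
floor rel tip mm: along 0.1 n 18.7 y -0.1 tilt err [ 0.15 -0.13 -0.04] F(a,n,y) [7.3, -2.0, 0.1]
```

```bash
python3 -m inch '[{"angular":[0,0,0],"travel":[0.5,0,-0.2],"claw":0},{"angular":[0,0,0],"travel":[0.5,0,0],"claw":0},{"angular":[0,0,0],"travel":[0.5,0,0],"claw":0},{"angular":[0,0,0],"travel":[0,0,0],"claw":0},{"angular":[0,0,0],"travel":[0,0,0],"claw":0},{"angular":[0,0,0],"travel":[0,0,0],"claw":0},{"angular":[0,0,0],"travel":[0,0,0],"claw":0},{"angular":[0,0,0],"travel":[0,0,0],"claw":0}]'
python3 -c "
from h import *
rel()"
python3 -m inch '[{"angular":[0,0,0],"travel":[0.5,0,0],"claw":0},{"angular":[0,0,0],"travel":[0.5,0,0],"claw":0},{"angular":[0,0,0],"travel":[0,0,0],"claw":0},{"angular":[0,0,0],"travel":[0,0,0],"claw":0},{"angular":[0,0,0],"travel":[0,0,0],"claw":0},{"angular":[0,0,0],"travel":[0,0,0],"claw":0},{"angular":[0,0,0],"travel":[0,0,0],"claw":0},{"angular":[0,0,0],"travel":[0,0,0],"claw":0}]'
python3 -c "
from h import *
rel()"
```

```text
t: 30.25
tcp_pos: [0.6768, 0.1493, 0.122]
tool_rot: [-0.026, 0.933, 0.009, 0.359]
contact_force: [-0.9, -0.3, 6.4]
finger_gap: 0.771
finger_force: 68.0
floor rel tip mm: along 0.1 n 20.4 y 0.0 tilt err [ 0.13 -0.09 -0.04] F(a,n,y) [5.4, -3.6, -0.2]
t: 31.05
tcp_pos: [0.6769, 0.1492, 0.122]
tool_rot: [-0.026, 0.933, 0.009, 0.36]
contact_force: [0.8, -0.6, 7.0]
finger_gap: 0.77
finger_force: 68.0
floor rel tip mm: along 0.1 n 20.5 y -0.0 tilt err [ 0.15 -0.19 -0.02] F(a,n,y) [4.7, -5.2, -0.6]
```

The mug is seated on both tip and wall. I'll open the fingers, wait, then withdraw along the mug's axis.

```bash
python3 -m inch '[{"angular":[0,0,0],"travel":[0,0,0],"claw":85},{"angular":[0,0,0],"travel":[0,0,0],"claw":85},{"angular":[0,0,0],"travel":[0,0,0],"claw":92},{"angular":[0,0,0],"travel":[0,0,0],"claw":100},{"angular":[0,0,0],"travel":[0,0,0],"claw":100},{"angular":[0,0,0],"travel":[0,0,0],"claw":100},{"angular":[0,0,0],"travel":[0,0,0],"claw":100},{"angular":[0,0,0],"travel":[0,0,0],"claw":100}]'
python3 - <<'E'
from h import *
c=snap('side');cv2.imwrite('pics/side6.png',cv2.resize(c['image'][130:330,250:520],None,fx=2.5,fy=2.5));rel()
E
```

```text
t: 31.85
tcp_pos: [0.675, 0.1489, 0.1201]
tool_rot: [-0.026, 0.933, 0.009, 0.358]
contact_force: [-0.0, 0.1, 0.5]
finger_gap: 0.999
finger_force: 0.0
floor rel tip mm: along -0.0 n 22.8 y -0.3 tilt err [ 0.14  0.06 -0.04] F(a,n,y) [0.3, -0.6, 0.2]
```

View pics/side6.png

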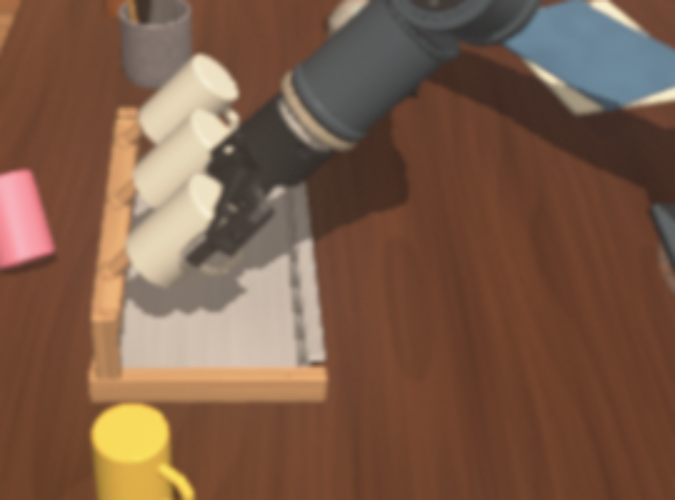

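The mug hangs on the peg (crop about (175,230)) parallel to the other two, and the open fingers stand clear around it. I'll withdraw.

```bash
python3 -m inch '[{"angular":[0,0,0],"travel":[0,0,-8],"claw":100},{"angular":[0,0,0],"travel":[0,0,-14],"claw":100},{"angular":[0,0,0],"travel":[0,0,-20],"claw":100},{"angular":[0,0,0],"travel":[0,0,-20],"claw":100},{"angular":[0,0,0],"travel":[0,0,-20],"claw":100},{"angular":[0,0,0],"travel":[0,0,-20],"claw":100},{"angular":[0,0,0],"travel":[0,0,-20],"claw":100},{"angular":[0,0,0],"travel":[0,0,-20],"claw":100}]'
python3 -m inch '[{"angular":[0,0,0],"travel":[0,0,0],"claw":100},{"angular":[0,0,0],"travel":[0,0,0],"claw":100},{"angular":[0,0,0],"travel":[0,0,0],"claw":100},{"angular":[0,0,0],"travel":[0,0,0],"claw":100},{"angular":[0,0,0],"travel":[0,0,0],"claw":100},{"angular":[0,0,0],"travel":[0,0,0],"claw":100},{"angular":[0,0,0],"travel":[0,0,0],"claw":100},{"angular":[0,0,0],"travel":[0,0,0],"claw":100}]'
python3 - <<'E'
from fit import *
c=snap('side');cv2.imwrite('pics/side7.png',cv2.resize(c['image'][130:330,250:520],None,fx=2.5,fy=2.5));snap('top')
for cam in('side','top'): print(cam,fit(cloud(load(cam)),floor_at(-.089,.0205),a,.033,.005,.09))
W=cloud(load('top'))
for k in (0,-.115,-.23):
    Q=W.reshape(-1,3);y=(Q-P)@oy;m=(abs(y-k)<.045)&(Q[:,2]>.12)&(Q[:,2]<.26)&(np.linalg.norm(Q-P-k*oy,axis=1)<.12);print('top of mug',k,np.percentile(Q[m][:,2],98).round(4))
P2=cloud(load('side'))[180:290,350:410].reshape(-1,3);P2=P2[(P2[:,2]>.034)&(P2[:,2]<.044)];print('lip',np.percentile((P2[:,:2]-[.631,.032])@[.9985,.055],[2,10]))
E
```

```text
t: 32.7
tcp_pos: [0.5792, 0.144, 0.2267]
tool_rot: [-0.026, 0.933, 0.009, 0.358]
contact_force: [-0.8, -0.0, 0.4]
finger_gap: 1.002
finger_force: 0.0
t: 33.5
tcp_pos: [0.5803, 0.1439, 0.2256]
tool_rot: [-0.026, 0.933, 0.009, 0.358]
contact_force: [-1.6, -0.1, -0.1]
finger_gap: 0.997
finger_force: 0.0
side (np.int64(905), array([0.8, 0.9]), 1.8, 'e2.oy', -1.0)
top (np.int64(350), array([-1. ,  0.3]), 0.9, 'e2.oy', -1.0)
top of mug 0 0.2117
top of mug -0.115 0.2116
top of mug -0.23 0.2115
lip [-0.11633339 -0.11459253]
```

View pics/side7.png

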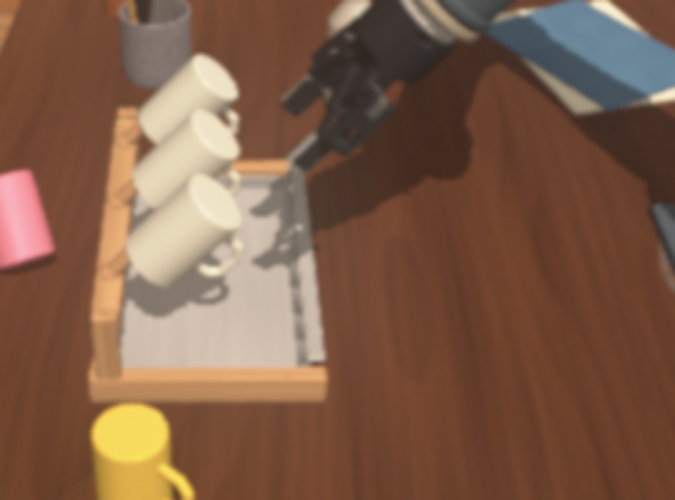

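The picture shows three identical mugs hanging in parallel, the tray home and the gripper clear, so I'm handing in.

```bash
python3 -c "
from plant import sign_off
print(sign_off())"
```

```text
the job is handed in; nothing more can be done
None
```

The job is handed in at about 34 s: the tray is pushed fully in, and the mug hangs mouth down on the free peg, lowered onto its tip before I let go; the two hanging mugs and the bottle were not touched.

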